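Prop open the service hood of a slide scanner

TASK

Open the hood of the white slide scanner and prop it open for servicing: swing the hood right up, swing the red-tipped prop rod up out of its clip, and let the hood down on it so that the rod's tip sits right in the slot in the black bar under the hood, not just against the bar's face. Leave the hood resting on the rod and do not disturb the oil bottle, the objective and the slide box beside the scanner.

Things in the scene. Friction and masses are not known exactly. Their poses are not given: they have to be found in the camera images.
- scanner: White open-topped scanner base, fixed to the bench, 210 (x) x 300 (y) x 100 (z) mm, walls 7 mm; a 200 mm wide cut-out in the front wall leaves a sill 70 mm high. Origin: centre of its underside. Its x points from its front to the hood's hinge at its back, y along the hinge, z up. Inside, fittings under 30 mm and the posts at prop_pivot and prop_clip.
- hood (a joint): Hood angle in rad: 0 shut (level), 1.40 fully open. Flat white panel, 235 mm from hinge to front edge, 300 wide, 8 thick, 0.8 kg (varies by 10%). Shut, its front edge overhangs the scanner's front by 25 mm: lift it there from beneath (5 to 10 N). The stiff, damped hinge holds it up beyond about 1.22 rad; lower down it sinks by itself, 0.2 to 0.6 rad/s. On the prop it stands at 0.8 to 0.92 rad.
- prop (a joint): Angle of the prop rod in rad: 0 lying in its clip along the scanner's +y, 1.57 upright, 1.85 at its stop. It swings in the scanner's upright y-z plane. Its pivot is stiff (0.12 N m), so it stays where it is left, also with the hood's weight on its tip. The clip is open on top and does not grip.
- hood_edge (a point): Middle of the hood's front edge, on its underside (100 mm above the bench when shut). Moves with the hood: its x axis points along the hood to the hinge, y along the hinge, z out of the hood's upper face.
- hood_bar (a point): On the hood's underside, 71 mm from the front edge, mid-width; axes as hood_edge. Here runs a black bar along y, 12 mm thick, 42 deep, 200 long, with one slot: a 22 mm gap in y through its whole thickness, open to front and back. The slot's middle lies anywhere within 20 mm of this point in y, different each time and not measured: look or feel for it. Hood underside behind the slot is yellow.
- hood_hinge (a point): Middle of the hood's hinge line: scanner frame (105, 0, 100) mm.
- prop_tip (a point): Centre of the red ball (14 mm across) at the free end of the steel prop rod (10 mm thick, 135 mm from pivot to ball centre). With the ball riding on the bar's face its centre is 19 mm under the hood panel, in the slot 7 mm: the hood drops by about 0.07 rad as the ball falls in, and the slot's sides then stop the rod.
- prop_pivot (a point): Pivot of the prop rod, on its axis: scanner frame (-14, -30, 90) mm, on a post 26 x 20 mm, 75 high, y -62 to -42. The slot takes the tip at rod angles of about 1.16 to 1.52 rad. With the hood resting on a rod at a lower angle, say 0.95, pushing the rod slowly up slides its tip along the bar (about 5 to 15 N at mid-rod) until it drops into the slot.
- prop_clip (a point): Clip of the prop rod: scanner frame (-14, 87, 90) mm, on a post 26 (x) x 10 (y) mm; two yellow cheeks 14 mm apart in x, tops 93 mm above the bench. Between this post and the pivot post the rod lies free, with 60 mm of room beneath.
- oil: Bystander: amber oil bottle, 34 mm across, 75 high, origin under its centre.
- objective: Bystander: brass microscope objective standing on the bench, 32 mm across, 48 high, origin under its centre.
- slidebox: Bystander: blue slide box, 90 x 50 x 35 mm, origin under its centre.

How it is judged:
By the outcome, as a careful person would: the job done as asked, in the order asked, and still so for the second after the job is handed in, with the robot touching nothing.
It also fails if it takes over 72 s, if anything falls off the work surface, if the arm or the gripper's body presses on something with over 40 N, if the wrist force passes 120 N, or if a joint passes its speed limit or range.

ROBOT

A 6-joint arm with a two-finger parallel gripper is mounted at the origin on the work surface. World frame = base frame: x ahead of the robot, y to its left, z up, the work surface at z = 0. Lengths are in m, angles in rad, forces in N, time in s.
With the tool pointing down it reaches from about 0.25 to 0.8 m from the base axis. Payload 3.9 kg.
Tool frame: the origin (TCP) lies midway between the tips of the shut fingers; the grasp point (between the pads) lies 19 mm behind it; z points along the fingers, y is the line along which they close (so a half turn about z gives the same grasp; the last joint's range is limited). The gripper opens to 85 mm and grips with 20 to 120 N. Pads are 22 mm wide; open, the fingers measure 114 mm over their backs; the gripper's body (76 mm by 85 mm) begins 54 mm behind the grasp point. The pads swing forward as they close: fully open they stand 13 mm farther back than shut.
Start: joints at [1.258, 0.26, -0.138, 1.173, 0, 1.571], TCP at [0.162, 0.5, 0.231] pointing down, gripper open.
Joint ranges: [-2.78, 2.78], [-0.83, 1.72], [-1.28, 1.37], [-1.9, 2.12], [-1.57, 1.48], [-3.14, 3.14]. Speed limits (rad/s): [2.57, 2.57, 3.14, 3.14, 3.14, 3.14].

INTERFACE

Orientations are given as a unit quaternion [x, y, z, w].
In Python, from workcell import ctrl gives the robot as it stands. Calls block until the motion is done:
- ctrl.movep(position, orientation): joint-space move of the TCP to a pose.
- ctrl.move_straight(position, rotation=None, v=0.15): straight line of the TCP; rotation=None keeps the orientation; v is the mean speed in m/s.
- ctrl.movej(angles): joint-space move.
- ctrl.set_gripper(opening): finger opening in m; the grip force is fixed at half the most; returns when the fingers have stopped.
- ctrl.pause(seconds).
- ctrl.inverse_kinematics(position, orientation): joint angles nearest the present ones, or None.
- ctrl.read_state(): the state.
- ctrl.camera(name): name is "side" or "top" or "wrist"; returns the picture (384x512x3 uint8, red, green, blue); there is no depth.
- ctrl.camera_model(name): a dict with "mtx" (3x3 intrinsics, pixels), "R" (3x3) and "t" (3): a world point X has camera coordinates R X + t. Camera axes: x right, y down, z forward; pixel columns grow to the right and rows downward; lengths in m; the calibration is good to about 2 mm. A picture is of the moment at which its call begins: read the wrist's pose just before it. camera_model takes no time and is no camera call; for the wrist camera it gives the pose at the moment of the call.
A pose or a line that the arm cannot do raises ctrl.PlanningError and nothing moves.
- ctrl.job_done(): hands the job in; it is judged then, once.
Trained networks look in the newest picture that a camera, given by its name, has taken for a name from the list of things; names that differ only in an ending like _2 or _b are one class to them, and where a whole thing is asked for, a point or a joint stands for the part that bears it (a point fixed in the world has none). Each returns a list of dicts, best first, with "conf" (0 to 1); they miss things now and then, are a little off and sometimes report something else, mostly with a low value. They report only what shows in the picture. A call takes as long as a camera call.
- ctrl.search_frame(target, camera): "point" ([row, column] in pixels, amid what is visible of it).
- ctrl.silhouettes(target, camera): "region" (384x512 bool, what is visible of it) and "point" ([row, column] in pixels, amid what is visible of it).
- ctrl.mark_of(target, camera): "point" ([row, column] in pixels: a listed point, or the origin of a listed thing).
The state is a dict: "t": time; "joint_pos": joint angles; "qvel": joint speeds; "joint_torque": joint torques, N m; "position": TCP position; "eef_rot": TCP orientation; "contact_force": force on the tool from outside, world axes, zero at the start; "ft_torque": the same for the moment, N m; "gripper_width": finger opening in m; "gripper_force": force on a finger pad.
Only numpy, scipy, OpenCV 4.12 (cv2) and the standard library are available. Lean on these libraries where they do the work, as an engineer would, in place of code of your own. Each camera call takes 0.05 s, during which the arm holds its last target. There are 200 camera calls.

## Working session

There is one attempt and no reset: what is moved stays moved. The work goes in short steps, each a Python script; the robot and the scene stay as the last script left them, time stands still between calls to the robot, and variables do not carry over. Pictures are saved under pics/ and viewed, at most 10 in all, crops included, and the job is handed in when it is done.

```bash
ls; mkdir -p pics; python3 - <<'E'
from workcell import ctrl
import cv2,numpy as np
ims=[]
for c in ("side","top"):
    im=ctrl.camera(c); ims.append(im)
    m=ctrl.camera_model(c); print(c,np.round(m["mtx"],1).tolist(),np.round(m["R"],3).tolist(),np.round(m["t"],3).tolist())
    for n in ("hood_edge","hood_hinge","scanner","oil","objective","slidebox","prop_tip"):
        r=ctrl.mark_of(n,c); print(n,[(np.round(d["point"]).tolist(),round(d["conf"],2)) for d in r[:2]])
cv2.imwrite("pics/a.png",cv2.resize(np.vstack(ims)[...,::-1],(400*1,600)))
cv2.imwrite("pics/side.png",ims[0][...,::-1]);cv2.imwrite("pics/top.png",ims[1][...,::-1])
s=ctrl.read_state();print(s["t"],s["position"],s["eef_rot"],s["contact_force"])
E
```

```text
pics
side [[361.9, 0.0, 260.1], [0.0, 361.9, 192.0], [0.0, 0.0, 1.0]] [[-0.988, -0.152, -0.02], [-0.067, 0.546, -0.835], [0.138, -0.824, -0.549]] [0.591, 0.103, 0.874]
hood_edge [([200.0, 303.0], 0.9)]
hood_hinge [([181.0, 211.0], 0.6)]
scanner []
oil [([290.0, 244.0], 0.86), ([201.0, 305.0], 0.21)]
objective [([217.0, 244.0], 0.72), ([282.0, 198.0], 0.6)]
slidebox [([174.0, 284.0], 0.37)]
prop_tip []
top [[374.0, 0.0, 253.8], [0.0, 374.0, 195.6], [0.0, 0.0, 1.0]] [[0.001, -1.0, 0.017], [-0.995, -0.002, -0.104], [0.104, -0.016, -0.994]] [0.039, 0.587, 0.778]
hood_edge [([243.0, 252.0], 0.93)]
hood_hinge [([127.0, 268.0], 0.68)]
scanner [([190.0, 259.0], 0.7)]
oil [([196.0, 156.0], 0.48)]
objective [([149.0, 168.0], 0.76)]
slidebox []
prop_tip []
0.8 [0.16155269 0.49954682 0.23132567] [1.55750060e-01 9.87796496e-01 3.95422087e-05 4.63722379e-06] [ 1.09504938 -0.25717358 -0.89174876]
```

View pics/side.png

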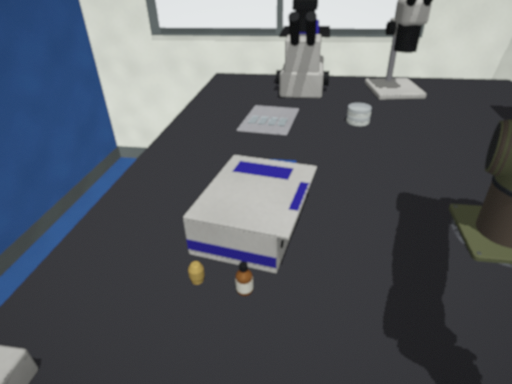

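View pics/top.png

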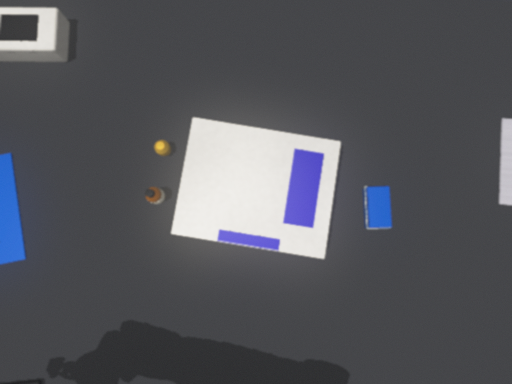

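```bash
cat > h.py <<'E'
from workcell import ctrl
import numpy as np, cv2, os, json
from scipy.spatial.transform import Rotation as Rn
from scipy.optimize import least_squares
def proj(X,c):
    m=ctrl.camera_model(c); p=(m["R"]@np.atleast_2d(X).T+np.array(m["t"])[:,None]); q=np.array(m["mtx"])@p
    return (q[:2]/q[2]).T            # col,row
def S2W(P,pose):                     # scanner -> world, metres
    x,y,a=pose; P=np.atleast_2d(P); c,s=np.cos(a),np.sin(a)
    return np.c_[x+c*P[:,0]-s*P[:,1], y+s*P[:,0]+c*P[:,1], P[:,2]]
if os.path.exists("pose.json"): pose=json.load(open("pose.json"))
def rot(zdir,ydir):                  # tool orientation from scanner-frame directions of tool z and y
    Z=np.array(zdir,float); Z/=np.linalg.norm(Z); Y=np.array(ydir,float); Y-=Z*(Y@Z); Y/=np.linalg.norm(Y)
    return (Rn.from_euler('z',pose[2])*Rn.from_matrix(np.c_[np.cross(Y,Z),Y,Z])).as_quat()
E
python3 - <<'E'
from h import *
im=cv2.imread("pics/top.png",0)
c=np.float32([[192,118],[340,141],[325,258],[172,234]])
c=cv2.cornerSubPix(im,c.copy().reshape(-1,1,2),(5,5),(-1,-1),(3,50,.01)).reshape(-1,2);print(c)
P=np.array([[.105,.15,.108],[.105,-.15,.108],[-.13,-.15,.108],[-.13,.15,.108]])
f=lambda p:(proj(S2W(P,p),"top")-c).ravel()
r=least_squares(f,[.55,0,0]);print(r.x,np.round(r.fun,1))
json.dump(r.x.tolist(),open("pose.json","w"))
print("side corners",proj(S2W(P,r.x),"side").round())
print("side edge",proj(S2W([-.13,0,.1],r.x),"side"),"top edge",proj(S2W([-.13,0,.1],r.x),"top"))
for n,pt,h in (("oil",[196,156],.05),("objective",[149,165],.03),("box",[208,378],.035)):
    m=ctrl.camera_model("top");R=m["R"];d=R.T@np.linalg.solve(m["mtx"],[pt[1],pt[0],1]);C=-R.T@np.array(m["t"]);X=C+d*(h-C[2])/d[2];print(n,X)
E
```

```text
[[192.09396 116.79431]
 [340.33157 140.82814]
 [323.7149  258.55893]
 [170.31091 233.32153]]
[ 0.60970542  0.0334642  -0.16077356] [-0.2 -0.4  0.2 -0.1  0.2  0.2 -0.2  0.2]
side corners [[184. 217.]
 [234. 155.]
 [317. 166.]
 [290. 237.]]
side edge [[305.17907322 199.06991381]] top edge [[247.01180949 246.00649179]]
oil [0.58392158 0.24557814 0.05      ]
objective [0.68911909 0.23380273 0.03      ]
box [ 0.56064332 -0.22738309  0.035     ]
```

```bash
cat >> h.py <<'E'
def hoodp(th,ins,d,y=0):             # TCP point under hood, scanner frame (m)
    return np.array([.105-(.235-ins)*np.cos(th)-d*np.sin(th), y, .1+(.235-ins)*np.sin(th)-d*np.cos(th)])
def rodp(th,r,d,x=-.014):            # point beside rod (below/+y side by d)
    return np.array([x,-.03+r*np.cos(th)+d*np.sin(th),.09+r*np.sin(th)-d*np.cos(th)])
def W(p): return S2W(p,pose)[0]
def fwd(p,yaw=0): return rot([np.cos(p)*np.cos(yaw),np.cos(p)*np.sin(yaw),-np.sin(p)],[-np.sin(yaw),np.cos(yaw),0])   # pitched down by p
E
python3 - <<'E'
from h import *
ok=lambda p,q:ctrl.inverse_kinematics(W(p),q)
for p in (-.3,0,.2,.4,.6,.8):
    for sg in (1,-1):
        q=fwd(p)
        if sg<0:q=(Rn.from_quat(q)*Rn.from_euler('z',np.pi)).as_quat()
        print(p,sg,"hood",[int(ok(hoodp(t,.015,.015),q) is not None) for t in np.linspace(0,1.4,8)],"appr",ok(hoodp(0,-.06,.03),q) is not None,
         "rod",[int(ok(rodp(t,.06,.02,.0),q) is not None) for t in (-.2,0,.3,.6,.9,1.2,1.5)])
for x in (.06,.08,.1,.12):
    print("down",[int(ok([x,0,z],rot([0,0,-1],[0,1,0])) is not None) for z in (.28,.3,.34,.38,.4)])
E
```

```text
-0.3 1 hood [0, 0, 0, 0, 0, 0, 0, 0] appr False rod [0, 0, 0, 0, 0, 0, 0]
-0.3 -1 hood [0, 0, 0, 0, 0, 0, 0, 0] appr False rod [0, 0, 0, 0, 0, 0, 0]
0 1 hood [0, 0, 0, 0, 0, 0, 0, 0] appr False rod [0, 0, 0, 0, 0, 0, 0]
0 -1 hood [0, 0, 0, 0, 0, 0, 0, 0] appr False rod [0, 0, 0, 0, 0, 0, 0]
0.2 1 hood [0, 0, 0, 0, 0, 0, 0, 1] appr False rod [0, 0, 0, 0, 0, 0, 0]
0.2 -1 hood [0, 0, 0, 0, 0, 0, 0, 1] appr False rod [0, 0, 0, 0, 0, 0, 0]
0.4 1 hood [0, 0, 0, 0, 0, 1, 1, 1] appr False rod [0, 0, 0, 0, 0, 0, 0]
0.4 -1 hood [0, 0, 0, 0, 0, 1, 1, 1] appr False rod [0, 0, 0, 0, 0, 0, 0]
0.6 1 hood [0, 0, 0, 1, 1, 1, 1, 1] appr False rod [1, 1, 1, 1, 1, 1, 1]
0.6 -1 hood [0, 0, 0, 1, 1, 1, 1, 1] appr False rod [1, 1, 1, 1, 1, 1, 1]
0.8 1 hood [1, 1, 1, 1, 1, 1, 1, 1] appr False rod [1, 1, 1, 1, 1, 1, 1]
0.8 -1 hood [1, 1, 1, 1, 1, 1, 1, 1] appr False rod [1, 1, 1, 1, 1, 1, 1]
down [1, 1, 1, 1, 1]
down [1, 1, 1, 1, 1]
down [1, 1, 1, 1, 1]
down [1, 1, 1, 1, 0]
```

```bash
python3 - <<'E'
from h import *
ok=lambda p,q:ctrl.inverse_kinematics(W(p),q)
for p in (.75,.8,.85,.9,1.0,1.1,1.2):
    q=fwd(p)
    print(p,"start",[int(ok([-.13+i,0,.1-.036],q) is not None) for i in (-.08,-.06,-.04,-.02,0,.01,.02)],"z.10",[int(ok([-.13+i,0,.12],q) is not None) for i in (-.08,-.06,-.04,-.02,0)],
    "arc",[int(ok(hoodp(t,.012,.03),q) is not None) for t in np.linspace(0,1.4,8)], ok([-.12,0,.065],q), ok([-.19,0,.12],fwd(1.2)))
E
```

```text
0.75 start [0, 0, 0, 0, 0, 0, 0] z.10 [0, 0, 0, 0, 1] arc [0, 1, 1, 1, 1, 1, 1, 1] None [ 0.26197059 -0.03518502 -0.89382472  0.3714306  -0.14921565  0.39702818]
0.8 start [0, 0, 0, 0, 0, 0, 0] z.10 [0, 0, 1, 1, 1] arc [0, 1, 1, 1, 1, 1, 1, 1] None [ 0.26197059 -0.03518502 -0.89382472  0.3714306  -0.14921565  0.39702818]
0.85 start [0, 0, 0, 0, 1, 1, 1] z.10 [1, 1, 1, 1, 1] arc [1, 1, 1, 1, 1, 1, 1, 1] [ 0.29718899  0.19314825 -1.24295238 -0.53265757 -0.29610063  0.35465823] [ 0.26197059 -0.03518502 -0.89382472  0.3714306  -0.14921565  0.39702818]
0.9 start [0, 0, 1, 1, 1, 1, 1] z.10 [1, 1, 1, 1, 1] arc [1, 1, 1, 1, 1, 1, 1, 1] [ 0.27945595  0.16519732 -1.18693812 -0.40397057 -0.2680974   0.35349539] [ 0.26197059 -0.03518502 -0.89382472  0.3714306  -0.14921565  0.39702818]
1.0 start [1, 1, 1, 1, 1, 1, 1] z.10 [1, 1, 1, 1, 1] arc [1, 1, 1, 1, 1, 1, 1, 1] [ 0.2458395   0.13940961 -1.0787072  -0.18016171 -0.21535066  0.34763098] [ 0.26197059 -0.03518502 -0.89382472  0.3714306  -0.14921565  0.39702818]
1.1 start [1, 1, 1, 1, 1, 1, 1] z.10 [1, 1, 1, 1, 1] arc [1, 1, 1, 1, 1, 1, 1, 1] [ 0.21497051  0.14191338 -0.97358095  0.01311103 -0.1672322   0.3380719 ] [ 0.26197059 -0.03518502 -0.89382472  0.3714306  -0.14921565  0.39702818]
1.2 start [1, 1, 1, 1, 1, 1, 1] z.10 [1, 1, 1, 1, 1] arc [1, 1, 1, 1, 1, 1, 1, 1] [ 0.18698227  0.1638827  -0.87026726  0.18622403 -0.12380349  0.32581218] [ 0.26197059 -0.03518502 -0.89382472  0.3714306  -0.14921565  0.39702818]
```

```bash
python3 - <<'E'
from h import *
ctrl.set_gripper(0.0)
st=lambda:ctrl.read_state()
q=fwd(.9)
ctrl.movep(W([-.20,0,.17]),q); print(st()["t"],st()["contact_force"])
ctrl.move_straight(W([-.165,0,.062]),q,v=.12)
ctrl.move_straight(W([-.12,0,.064]),q,v=.08); print(st()["t"],st()["contact_force"])
for th in np.arange(0,1.37,.085):
    p=.9-.15*min(th,1); c=p-th; ins=.010+.006*min(th/.6,1)
    d=ins*np.tan(c)+.011/np.cos(c) if c>0 else .011*np.cos(c)
    ctrl.move_straight(W(hoodp(th,ins,d)),fwd(p),v=.08)
    s=st(); print(round(th,2),round(s["t"],1),np.round(s["contact_force"],1))
cv2.imwrite("pics/s2.png",ctrl.camera("side")[...,::-1])
cv2.imwrite("pics/w2.png",ctrl.camera("wrist")[...,::-1])
E
```

```text
3.375 [ 0.42899479  1.2728332  -0.1087619 ]
5.1917 [-0.12706176 -0.17251141  0.58117368]
0.0 5.4 [ 0.2 -0.3  0.6]
0.08 5.9 [-5.6  0.7 -2.5]
0.17 6.3 [-6.8  0.8 -1.5]
0.26 6.7 [-7.5 -1.1 -1. ]
0.34 7.1 [-7.3 -1.8  0.2]
0.43 7.5 [-5.9 -1.2 -1. ]
0.51 7.9 [-3.7 -1.9 -1.6]
0.6 8.3 [-0.2 -1.  -1.6]
0.68 8.8 [-0.6 -1.2 -1.4]
0.76 9.2 [ 0.1 -0.2 -1.8]
0.85 9.5 [-0.2  1.1 -1.4]
0.94 9.9 [-0.3  0.1 -2.3]
1.02 10.3 [-0.4  0.4 -1.9]
1.1 10.7 [-0.8  0.1  0.7]
1.19 11.1 [0.5 0.1 0.8]
1.28 11.5 [0.5 0.1 0.4]
1.36 11.9 [-0.1 -0.7 -0.1]
```

View pics/s2.png

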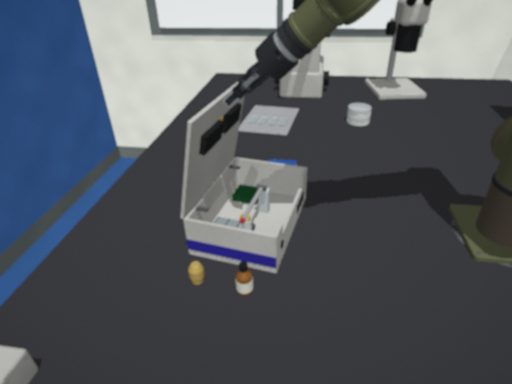

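View pics/w2.png

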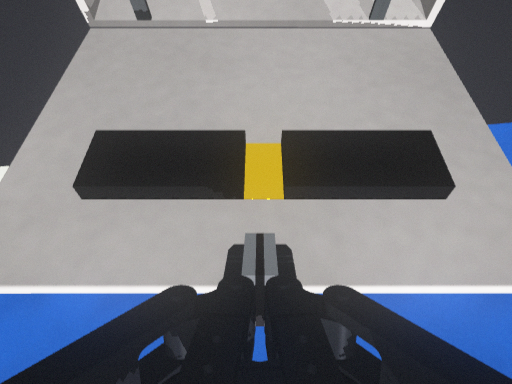

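```bash
cat >> h.py <<'E'
P8=.8
def rodtcp(th,r,extra=0,tx=-.004):   # TCP pushing the rod at radius r at rod angle th, pitch P8
    d=.006+.012*np.sin(th)+.011/np.cos(P8)*np.cos(th)+extra
    p=rodp(th,r,d); p[2]-=(tx+.014)*np.tan(P8); p[0]=tx; return p
AX=np.array([np.cos(P8),0,-np.sin(P8)])
E
python3 - <<'E'
from h import *
px=np.array([[74,186],[455,186],[431,130],[96,130]],float)
def B(th,y): # y offset bias
    return np.array([hoodp(th,s,.012,yy) for s,yy in ((.05,.1),(.05,-.1),(.092,-.1),(.092,.1))])
r=least_squares(lambda v:(proj(S2W(B(v[0],0),pose),"wrist")-px).ravel(),[1.36]);print("hood",r.x,np.round(r.fun,1))
for y in (-.005,0,.005):print(y,proj(S2W(hoodp(r.x[0],.05,.012,y),pose),"wrist"))
q=fwd(.75); c=hoodp(1.36,.016,.011)
ctrl.move_straight(W([c[0]-.10,0,c[2]-.02]),q,v=.2)
q=fwd(P8); g=rodtcp(0,.06,.005)
ctrl.move_straight(W(g-.13*AX),q,v=.2)
ctrl.move_straight(W(g),q,v=.1); s=ctrl.read_state();print(s["t"],s["contact_force"])
for th in list(np.arange(0,1.05,.12))+[1.08]:
    ctrl.move_straight(W(rodtcp(th,.06)),q,v=.06); s=ctrl.read_state();print(round(th,2),round(s["t"],1),np.round(s["contact_force"],1))
ctrl.move_straight(W(rodtcp(1.08,.06,.012)),q,v=.06)
ctrl.move_straight(W(rodtcp(1.08,.06,.012)-.16*AX),q,v=.2)
s=ctrl.read_state();print(s["t"])
a=ctrl.camera("side");b=ctrl.camera("wrist")
for n in ("hood_edge","prop_tip"): print(n,ctrl.mark_of(n,"side")[:1],ctrl.mark_of(n,"wrist")[:1])
cv2.imwrite("pics/c3.png",np.hstack([cv2.resize(a[90:290,140:360],(400,364)),cv2.resize(b,(400,364))])[...,::-1])
E
```

```text
hood [3.20807584] [ 258.4  -47.1 -268.6  -47.  -251.3   -7.2  243.    -7.3]
-0.005 [[255.72247214 138.96177963]]
0 [[259.37261085 138.95935741]]
0.005 [[263.02272994 138.9569352 ]]
15.0 [-0.02980862  0.16005381  0.266129  ]
0.0 15.2 [ 0.3 -1.1 -0.6]
0.12 15.5 [-4.1 -0.2 -0.6]
0.24 15.8 [-6.  -0.9 -0.6]
0.36 16.0 [-5.1 -1.  -1.8]
0.48 16.3 [-6.4 -1.1 -2. ]
0.6 16.6 [-6.2  0.4 -2.7]
0.72 16.9 [-5.5  0.2 -2. ]
0.84 17.1 [-4.7  0.4 -2. ]
0.96 17.4 [-4.5  2.1 -1.3]
1.08 17.7 [-1.6  0.9 -0.1]
19.0333
hood_edge [{'point': [95.3, 224.4], 'conf': 0.93}] []
prop_tip [{'point': [159.5, 249.5], 'conf': 0.54}] [{'point': [106.8, 416.7], 'conf': 0.37}]
```

View pics/c3.png

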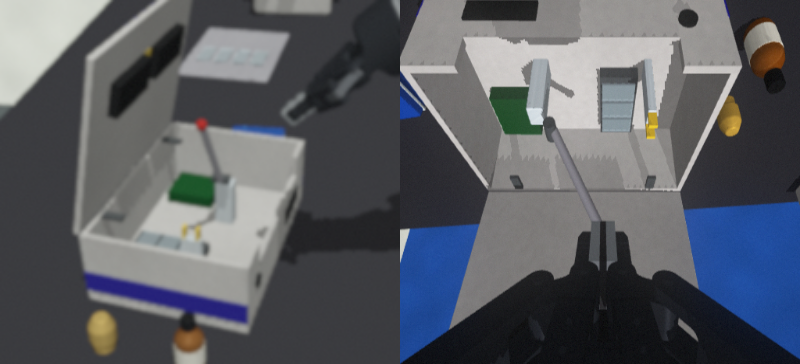

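```bash
python3 - <<'E'
from h import *
for t in (.9,1.0,1.08,1.15,1.2,1.3,1.4,1.5): print("rod",t,proj(W(rodp(t,.135,0)),"side").round(1))
for t in (1.2,1.25,1.3,1.35,1.4): print("hood",t,proj(W(hoodp(t,0,0)),"side").round(1))
a=ctrl.camera("side"); h=cv2.cvtColor(a,cv2.COLOR_RGB2HSV)
m=((h[...,0]<8)|(h[...,0]>172))&(h[...,1]>120)&(h[...,2]>80); m[:90]=0;m[260:]=0
n,l,s,c=cv2.connectedComponentsWithStats(m.astype(np.uint8));print(s[1:,4],c[1:])
E
```

```text
rod 0.9 [[248.9 167.4]]
rod 1.0 [[250.4 161.8]]
rod 1.08 [[251.8 157.6]]
rod 1.15 [[253.  154.2]]
rod 1.2 [[253.9 151.8]]
rod 1.3 [[255.7 147.6]]
rod 1.4 [[257.5 143.8]]
rod 1.5 [[259.3 140.7]]
hood 1.2 [[240.1 101.9]]
hood 1.25 [[235.1  99.6]]
hood 1.3 [[230.   97.6]]
hood 1.35 [[224.9  95.8]]
hood 1.4 [[219.8  94.3]]
[30] [[250.5 157.4]]
```

```bash
python3 - <<'E'
from h import *
q=rot([0,0,-1],[0,1,0])
# choose the half-turn nearest present wrist
pts=[[-.08,0,.40],[.09,0,.385],[.09,0,.313]]
if Rn.from_quat(q).inv().__mul__(Rn.from_quat(ctrl.read_state()["eef_rot"])).magnitude()>1.6: q=(Rn.from_quat(q)*Rn.from_euler('z',np.pi)).as_quat()
ctrl.movep(W(pts[0]),q)
for p in pts[1:]: ctrl.move_straight(W(p),q,v=.15)
s=ctrl.read_state();print(s["t"],np.round(s["contact_force"],1))
for th in (1.36,1.28,1.2,1.13):
    ctrl.move_straight(W(hoodp(th,.018,-(.008+.011*np.sin(th)))),q,v=.06)
    s=ctrl.read_state();print(th,round(s["t"],1),np.round(s["contact_force"],1))
c=hoodp(1.13,.018,-.02)
ctrl.move_straight(W([c[0]+.01,0,.40]),q,v=.15)
ctrl.camera("side");m=ctrl.mark_of("hood_edge","side")[:1];print(m,ctrl.read_state()["t"])
for t in (.8,.9,1.0,1.1,1.2):print(t,proj(W(hoodp(t,0,0)),"side").round(1))
E
```

```text
22.65 [-0.5  0.1  0.1]
1.36 23.0 [ 0.2 -0.3 -0.7]
1.28 23.4 [ 0.9  0.4 -0.5]
1.2 23.9 [ 0.7 -1.1 -0.7]
1.13 24.3 [-0.   0.1  0.7]
[{'point': [121.8, 269.0], 'conf': 0.96}] 25.1917
0.8 [[275.9 128.2]]
0.9 [[267.9 120.5]]
1.0 [[259.2 113.5]]
1.1 [[249.8 107.2]]
1.2 [[240.1 101.9]]
```

```bash
cat > push.py <<'E'
from h import *
import h,sys
h.P8=.65; AX=np.array([np.cos(.65),0,-np.sin(.65)]); q=fwd(.65)
ths=np.linspace(0.5,1.4,181); pr=np.array([proj(W(hoodp(t,0,0)),"side")[0] for t in ths])
def hood():
    ctrl.camera("side"); m=ctrl.mark_of("hood_edge","side")
    if not m: return None
    p=np.array(m[0]["point"])[::-1]; return round(ths[np.argmin(((pr-p)**2).sum(1))],3)
def rod():
    a=ctrl.camera("side"); hh=cv2.cvtColor(a,cv2.COLOR_RGB2HSV)
    m=((hh[...,0]<8)|(hh[...,0]>172))&(hh[...,1]>120)&(hh[...,2]>80); m[:90]=0;m[260:]=0
    n,l,s,c=cv2.connectedComponentsWithStats(m.astype(np.uint8)); return None if n<2 else c[1+np.argmax(s[1:,4])].round(1)
T=lambda th,e=0: rodtcp(th,.052,e,tx=-.006)
E
python3 - <<'E'
from push import *
def nearest(q):
    return q if (Rn.from_quat(q).inv()*Rn.from_quat(ctrl.read_state()["eef_rot"])).magnitude()<1.8 else (Rn.from_quat(q)*Rn.from_euler('z',np.pi)).as_quat()
q=nearest(q)
print("hood",hood(),"rod",rod())
g=T(1.08,.02)
ctrl.movep(W([-.17,.03,.36]),q)
ctrl.move_straight(W(g-.15*AX),q,v=.2)
ctrl.move_straight(W(g),q,v=.12)
f0=np.array(ctrl.read_state()["contact_force"]);print(ctrl.read_state()["t"],f0.round(1)); k=None
ydir=S2W([0,1,0],[0,0,pose[2]])[0]
for th in np.arange(1.05,1.47,.025):
    ctrl.move_straight(W(T(th)),q,v=.03)
    s=ctrl.read_state(); f=(np.array(s["contact_force"])-f0); hd=hood()
    print(round(th,3),round(s["t"],1),f.round(1),"fy",round(f@ydir,1),"hood",hd,rod())
    if hd and hd<.82 or f@ydir>22: break
cv2.imwrite("pics/s5.png",cv2.resize(ctrl.camera("side")[80:280,140:380],(720,600))[...,::-1])
E
```

```text
hood 0.85 rod [250.8 158.2]
29.0917 [-0.5  0.2  0.1]
1.05 29.9 [ 0.8  0.3 -1.1] fy 0.4 hood 0.85 [250.8 158.2]
1.075 30.2 [ 0.4  0.2 -0. ] fy 0.3 hood 0.89 [250.8 158.2]
1.1 30.6 [ 0.5  1.3 -1.1] fy 1.4 hood 0.865 [250.8 158.2]
1.125 31.1 [ 2.8  4.  -4.4] fy 4.4 hood 0.855 [250.8 158.2]
1.15 31.4 [ 4.4  7.  -8.2] fy 7.6 hood 0.855 [250.8 158.2]
1.175 31.9 [  3.9   9.1 -10.3] fy 9.6 hood 0.985 [250.8 158.2]
1.2 32.2 [  2.2  11.7 -10.4] fy 11.9 hood 0.87 [251.  157.5]
1.225 32.6 [  4.4  11.8 -10.6] fy 12.4 hood 0.89 [251.3 156.3]
1.25 33.0 [  4.1  11.3 -10.7] fy 11.8 hood 0.875 [251.9 154.8]
1.275 33.5 [ 1.3 11.6 -8.4] fy 11.6 hood 0.87 [252.4 153.4]
1.3 33.9 [  3.   11.6 -10. ] fy 11.9 hood 0.89 [252.7 152. ]
1.325 34.2 [  3.2  12.1 -10.9] fy 12.4 hood 0.9 [253.3 150.7]
1.35 34.6 [-2.4  3.3 -2.4] fy 2.8 hood 0.845 None
1.375 35.0 [-0.8  6.6 -6.1] fy 6.4 hood 0.865 None
1.4 35.5 [ 0.9  8.3 -8. ] fy 8.4 hood 0.85 None
1.425 35.9 [  1.3  10.4 -10.9] fy 10.5 hood 0.835 None
1.45 36.2 [  1.5  11.9 -10.1] fy 12.0 hood 0.85 None
```

View pics/s5.png

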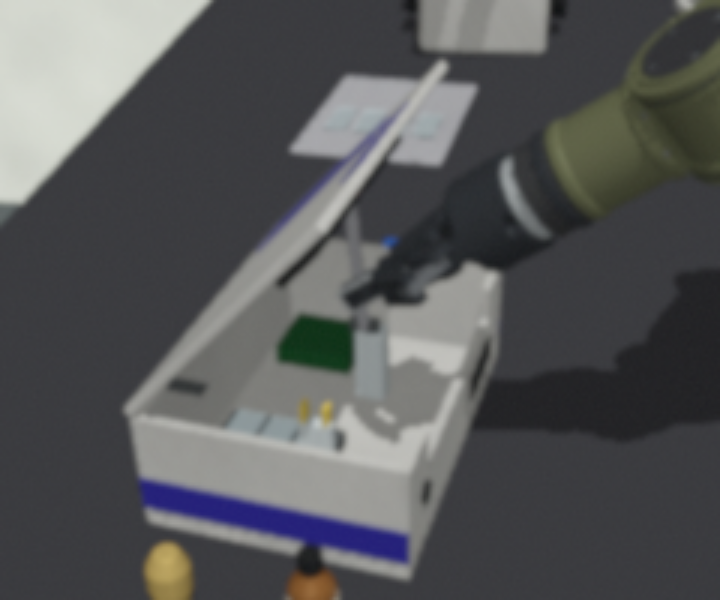

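The picture shows the hood resting on the rod (bar about 345,200), and the red ball is no longer visible, so it has gone into the bar. The force also fell from 12 to 3 N at that step. I'll back off and check.

```bash
python3 - <<'E'
from push import *
q=np.array(ctrl.read_state()["eef_rot"]); g=T(1.36,.02)
ctrl.move_straight(W(g),q,v=.05)
ctrl.move_straight(W(g-.13*AX),q,v=.15)
b=ctrl.camera("wrist")
ctrl.move_straight(W(g-.2*AX),q,v=.15); b2=ctrl.camera("wrist")
a=ctrl.camera("side"); print(hood(),hood(),rod(),ctrl.read_state()["t"])
cv2.imwrite("pics/c6.png",np.hstack([cv2.resize(b,(400,300)),cv2.resize(b2,(400,300))])[...,::-1])
cv2.imwrite("pics/s6.png",cv2.resize(a[80:280,140:380],(720,600))[...,::-1])
E
```

```text
0.85 0.86 None 39.15
```

View pics/c6.png

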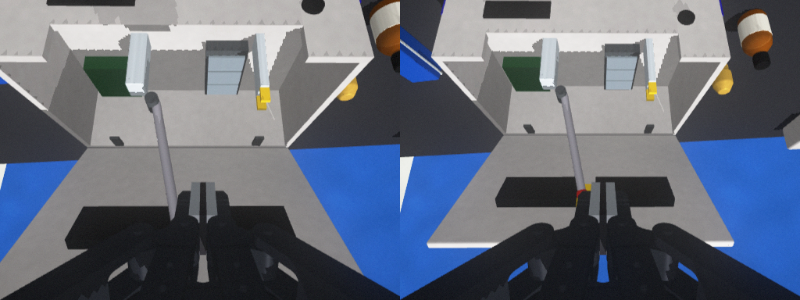

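View pics/s6.png

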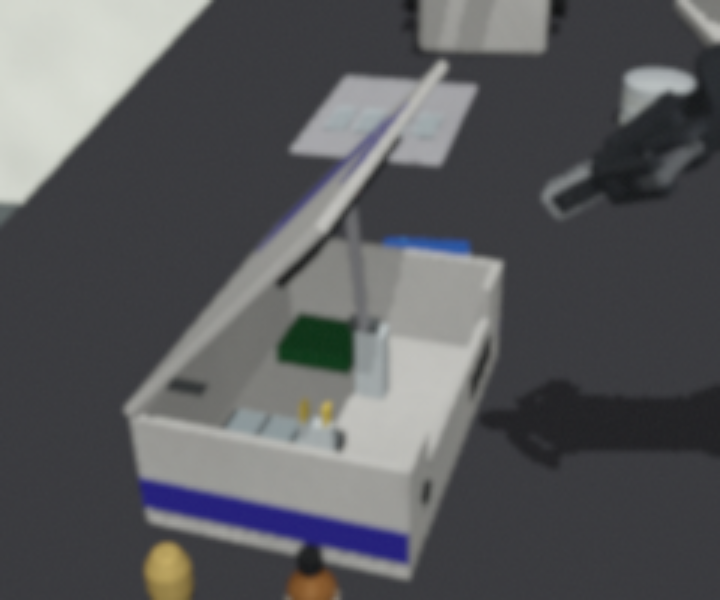

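```bash
python3 - <<'E'
from push import *
q=np.array(ctrl.read_state()["eef_rot"]); g=T(1.36,.02)-.2*AX+np.array([0,.07,0])
ctrl.move_straight(W(g),q,v=.15); b=ctrl.camera("wrist")
print(ctrl.mark_of("prop_tip","wrist")[:1],ctrl.read_state()["t"])
p=proj(W(rodp(1.36,.135,0)),"wrist")[0].astype(int); print(p)
x,y=np.clip(p,[80,60],[432,324])
cv2.imwrite("pics/w7.png",cv2.resize(b[y-60:y+60,x-80:x+80],(800,600),interpolation=2)[...,::-1])
E
```

```text
[] 39.8667
[158 248]
```

View pics/w7.png

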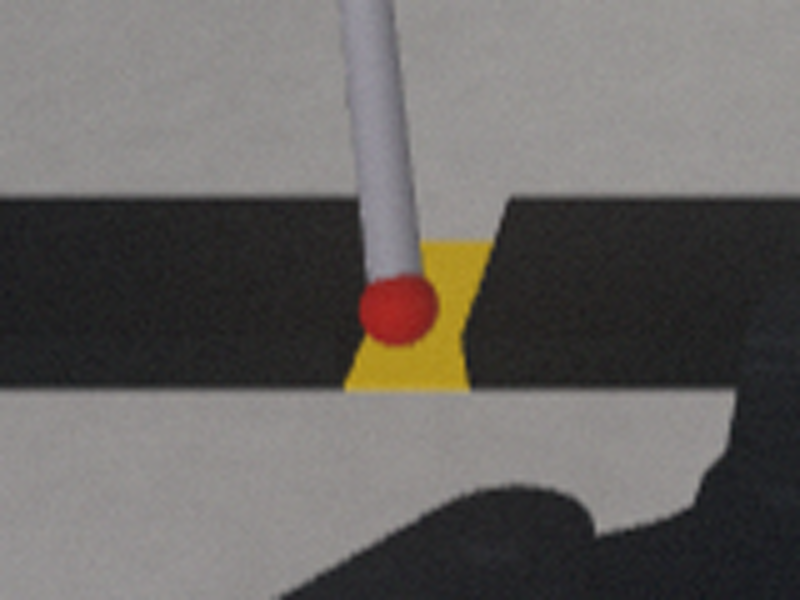

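The red ball (crop 398,310) sits inside the yellow-backed slot against its −y side, and the arm is clear. I'm handing in.

```bash
python3 -c "
from workcell import ctrl
print(ctrl.job_done(), ctrl.read_state()['t'])"
```

```text
the job is handed in; nothing more can be done
the job is handed in; nothing more can be done
```

The hood is propped open at about 0.85 rad with the rod's red tip seated in the bar's slot, the robot was clear of everything, and the oil bottle, objective and slide box were left alone; I handed the job in at about 40 s.

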